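# Clamp an offcut in the crank vise

### The arm

A 7-joint arm with a two-finger parallel gripper is mounted at the origin on the work surface. World frame = base frame: x ahead of the robot, y to its left, z up, the work surface at z = 0. Lengths are in m, angles in rad, forces in N, time in s.
With the tool pointing down it reaches from about 0.4 to 0.85 m from the base axis. Payload 4.5 kg.
Tool frame: the origin (TCP) lies midway between the tips of the shut fingers; the grasp point (between the pads) lies 19 mm behind it; z points along the fingers, y is the line along which they close (so a half turn about z gives the same grasp; the last joint's range is limited). The gripper opens to 88 mm and grips with 3 to 60 N. Pads are 18 mm wide; open, the fingers measure 123 mm over their backs; the gripper's body (75 mm by 187 mm) begins 45 mm behind the grasp point.
Start: joints at [1.258, 0.689, -0.195, 1.565, 0.157, 0.902, -0.215], TCP at [0.212, -0.588, 0.239] pointing down, gripper open.
Joint ranges: [-3.01, 3.01], [-0.46, 2.08], [-1.47, 1.51], [0.13, 2.56], [-1, 4.14], [0.04, 2.09], [-2.66, 2.66]. Speed limits (rad/s): [2.57, 2.57, 3.14, 3.14, 3.14, 3.14, 3.14].

### API

Orientations are given as a 3x3 rotation matrix whose columns are the frame's x, y, z axes.
In Python, from bench import robot gives the robot as it stands.
- The arm moves only by the tool jog_arm, never from a script. Its argument "deltas" is a list of rows, each an object with "xyz": the shift along the tool's x, y, z in cm, a list of three; "turn": the turn, a rotation vector about the tool's x, y, z in degrees, a list of three; "grip": the opening, from -1 (shut) to 1 (fully open). In form: [{"xyz": [x, y, z], "turn": [rx, ry, rz], "grip": grip}, ...]. A call has 1 to 12 rows; each row is the pose to reach, as a shift and turn from the pose commanded when the call began, along the tool's axes at that moment; what a row does not reach only later rows make up. A row lasts 1/8 s, in which the tool goes at most 62.5 mm and 10.7 degrees, less where a joint would pass 70% of its speed; a pose out of reach is approached as far as the arm can. A call with a gripper value outside its range is refused whole. The fingers move at their own pace and stop on an object; "force" is the grip in N (left out, the last holds). Time passes only in rows, so rows that repeat a pose let the fingers close. It gives the time, the measured TCP pose, the force, the opening and the grip force at its end, in the units of the state.
- robot.observe(): the state, without advancing time (a new reading comes with each control period).
- robot.capture(name): name is "scene" or "top"; returns a dict with "img" (400x640x3 uint8, red, green, blue), "intrinsics" (3x3 intrinsics, pixels), "R" (3x3) and "t" (3): a world point X has camera coordinates R X + t. Camera axes: x right, y down, z forward; pixel columns grow to the right and rows downward; lengths in m; the calibration is good to about 2 mm. A picture is of the moment at which its call begins. There is no depth.
- robot.close_job(): hands the job in; it is judged then, once.
Trained networks look in a picture, given as the dict that the camera call returned (one of the last four; its "shot" number tells which), for a name from the list of things; names that differ only in an ending like _2 or _b are one class to them, and where a whole thing is asked for, a point or a joint stands for the part that bears it (a point fixed in the world has none). Each returns a list of dicts, best first, with "p" (0 to 1); they miss things now and then, are a little off and sometimes report something else, mostly with a low value. They report only what shows in the picture. A call takes as long as a camera call. They do not tell look-alikes from the thing itself.
- robot.spot_in(picture, query): "extent" ([left, top, right, bottom] in pixels, round what is visible of it).
- robot.regions_of(picture, query): "pixels" (400x640 bool, what is visible of it) and "extent" ([left, top, right, bottom] in pixels, round what is visible of it).
The state is a dict: "time_s": time; "joints": joint angles; "joint_vel": joint speeds; "joint_efforts": joint torques, N m; "position": TCP position; "tcp_rot": TCP orientation; "wrist_force": force on the tool from outside, world axes, zero at the start; "wrist_torque": the same for the moment, N m; "grip_width": opening from 0.0 (shut) to 1.0 (fully open); "gripper_force": force on a finger pad.
Only numpy, scipy, OpenCV 4.12 (cv2) and the standard library are available. Lean on these libraries where they do the work, as an engineer would, in place of code of your own. Each camera call takes 0.05 s, during which the arm holds its last target. There are 200 camera calls.

### The job

Lift the plain rectangular pine block out of the offcut tray, stand it on the open bench as it stood in the tray and let go, then take it again by its two ends. Lower it, the same way up, onto the bed of the vise between the jaws, long side along the jaws and sticking out evenly at both ends, and let go. Then crank the vise handle until the jaws hold the block firmly, without forcing the handle, and leave the other two offcuts in the tray as they are.

Things in the scene. Friction and masses are not known exactly. Their poses are not given: they have to be found in the camera images.
- block: plain rectangular pine block, 64 long (own x) x 24 thick (own y) x 40 high (own z), about 60 g; origin at the centre of its underside. It stands in one tray pocket, length along the tray's y, where only its 64 x 40 faces can be gripped (4 mm free at its ends). In the vise the 24 goes between the jaws, with no room for fingers there: hold it by its ends, 64 apart
- block_center (a point): the centre of the block, 20 above its underside
- stub: bystander in the tray: a round pine stub, 42 in diameter, 38 high, standing; origin at the centre of its underside. Leave it (it may shift up to 30)
- angle: bystander in the tray: an L-shaped pine corner piece, 50 x 46, 44 high; origin at the centre of its underside. Leave it (it may shift up to 30)
- tray: fixed grey plastic tray, 132 (x) x 240 (y) x 35 high, walls and floor 6 thick (floor top 6 above the bench); two dividers as high as the walls make three pockets in a row, centres at y = -78, 0, +78, each 72 along y and 120 along x; origin at the centre of its underside. Which piece is in which pocket varies
- vise: fixed grey drill vise, steel jaws; its screw lies level along its y, crank at the -y end. Origin on the bench straight below the fixed jaw's face, x along the jaws, z up. Base flange 100 (x) x 165 (y, -125 to +40) x 14 high; body, bed and jaws above it are 44 wide in x, from y = -115 to +38, tops 98 above the bench
- vise_bed (a point): point of the level bed at the foot of the fixed jaw's face, middle of the jaw, 60 above the bench; axes as the vise's. The fixed jaw stands on its +y side, the moving jaw on its -y side. Jaws are 38 high and 44 wide (x), so the block stands 2 proud of them and its ends stick out 10 on each side
- fixed_jaw: the fixed steel jaw at the vise's +y end, its face in the plane y = 0 of the vise; origin at the foot of the face
- jaw_pad: black rubber pad on the moving jaw, its face at the -y side of the gap; origin at the bottom of the face. It gives against a stiff spring (15 N per mm, at most 4 mm); the block is held firmly at 15 N or more, which is 1 mm of give
- pad_face (a point): the middle of the pad's face; its -y distance from the fixed jaw's face is the gap
- jaw (a joint): travel of the moving jaw in m: the gap is 54 mm less this value (while the pad is not pressed). The pad meets a block standing against the fixed jaw at 0.030; a block standing off the fixed jaw is pushed along the bed against it
- crank (a joint): crank angle, rad: 0 has the handle straight up; growing turns it clockwise seen from the crank end (looking along the vise's +y): from up to the vise's +x, then down. Growing closes the jaw, 12 mm a turn; it stays where left. Free turning takes about 3.5 N at the handle, about 6 N with the pad fully pressed, then rising quickly
- crank_axis (a point): point of the crank's axis, 78 above the bench and 175 from the fixed jaw's face towards the vise's -y, level with the middle of the handle
- handle_grip (a point): middle of the handle: a black sleeve 20 in diameter and 70 long, parallel to the vise's y, 36 off the crank's axis; it spins freely on the crank, so the hand need not turn with it. Its end towards the vise is 35 from here, where the crank's arm (18 wide) joins
There are look-alikes about, which are no part of the job. Leave any blue or orange look-alike of the block alone.

How it is judged:
By the outcome, as a careful person would: the job done as asked, in the order asked, and still so for the second after the job is handed in, with the robot touching nothing.
It also fails if it takes over 72 s, if anything falls off the work surface, if the arm or the gripper's body presses on something with over 40 N, if the wrist force passes 120 N, or if a joint passes its speed limit or range.

## Working session

There is one attempt and no reset: what is moved stays moved. The work goes in short steps, Python scripts to look and compute and a tool call to move; the robot and the scene stay as the last step left them, time stands still between calls to the robot, and variables do not carry over. Pictures are saved under pics/ and viewed, at most 10 in all, crops included, and the job is handed in when it is done.

Besides the shell and the picture viewer there is one more tool, called after "Call:" by a JSON object that holds its "op" and its "data". jog_arm: Moves the arm, as the interface text tells. Its arguments: {"type":"object","properties":{"deltas":{"type":"array","items":{"type":"object","properties":{"xyz":{"type":"array","items":{"type":"number"}},"turn":{"type":"array","items":{"type":"number"}},"grip":{"type":"number"}}}},"force":{"type":"number"}},"required":["deltas"]}

```bash
mkdir -p pics; ls; cat > h.py <<'E'
import numpy as np,cv2
from bench import robot
def cap(n,save=None):
    p=robot.capture(n)
    if save: cv2.imwrite('pics/'+save,p['img'][:,:,::-1])
    return p
def ray(p,uv,z):
    K=np.array(p['intrinsics']);R=np.array(p['R']);t=np.array(p['t'])
    d=R.T@np.linalg.solve(K,[uv[0],uv[1],1]);c=-R.T@t
    return c+d*(z-c[2])/d[2]
def proj(p,X):
    q=np.array(p['R'])@np.array(X)+np.array(p['t']);q=np.array(p['intrinsics'])@q
    return q[:2]/q[2]
E
python3 - <<'E'
from h import *
for n in('scene','top'):
    p=cap(n,n+'0.png')
    R=np.array(p['R']);print(n,'cam',-R.T@p['t'],R[2])
    for q in('block','stub','angle','tray','vise','fixed_jaw','jaw_pad','handle_grip'):
        for r in robot.spot_in(p,q)[:3]: print(q,np.round(r['extent'],1),round(r['p'],2))
print({k:np.round(v,3) for k,v in robot.observe().items()})
E
```

```text
pics
scene cam [1.42699272 0.14358533 0.75683619] [-0.80084186 -0.0881454  -0.59235352]
block [368.5 168.1 394.3 197.7] 0.88
block [336.8 262.5 367.8 296.4] 0.75
block [366.3 213.6 394.1 234.2] 0.71
stub [406.2 217.5 424.6 243. ] 0.81
stub [186.9 183.9 203.7 204.8] 0.65
angle [436.9 230.9 460.6 249.4] 0.67
tray [355.4 203.9 473.4 268.1] 0.9
vise [135.  181.3 248.3 234.8] 0.8
jaw_pad [195.1 182.9 202.4 204.2] 0.47
handle_grip [133.5 202.  164.5 211.4] 0.6
handle_grip [133.8 181.7 245.3 236.2] 0.59
top cam [0.46249712 0.02409541 1.18804975] [ 0.06119652  0.00849198 -0.99808961]
block [277.6 135.2 296.1 155.4] 0.74
block [253.2 193.3 277.6 207.1] 0.71
block [250.1 249.4 267.4 270.1] 0.59
stub [231.9 189.9 245.9 202.6] 0.78
angle [202.1 178.3 227.  199.4] 0.85
tray [195.4 163.7 285.1 226.6] 0.73
vise [376.5 192.3 462.  227.9] 0.81
fixed_jaw [373.2 198.1 394.1 216.1] 0.48
jaw_pad [410.  199.2 414.3 214.6] 0.51
handle_grip [437.6 200.1 463.9 211.3] 0.59
{'time_s': np.float64(0.9), 'joints': array([ 1.258,  0.689, -0.195,  1.565,  0.157,  0.903, -0.215]), 'joint_vel': array([-0.001,  0.   ,  0.001,  0.001, -0.001,  0.001, -0.002]), 'joint_efforts': array([ 1.0000e-03, -5.2749e+01, -1.2670e+00, -1.5375e+01, -5.2000e-02,
       -1.0000e-03,  0.0000e+00]), 'position': array([ 0.212, -0.588,  0.239]), 'tcp_rot': array([[ 0.94,  0.34,  0.  ],
       [ 0.34, -0.94, -0.  ],
       [ 0.  ,  0.  , -1.  ]]), 'wrist_force': array([ 0.312, -1.15 ,  0.136]), 'wrist_torque': array([-0.016,  0.008, -0.045]), 'gripper_force': np.float64(0.0), 'grip_width': np.float64(1.0)}
```

View pics/scene0.png

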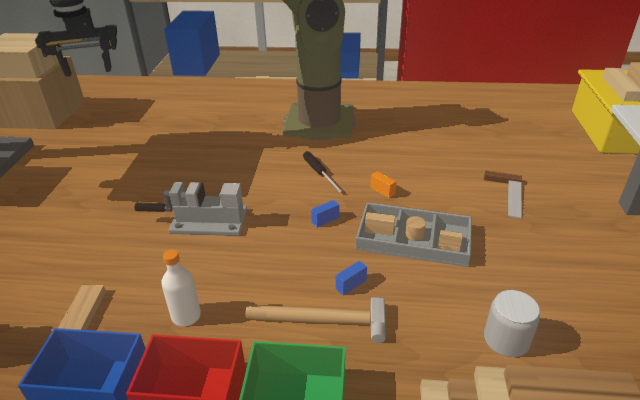

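View pics/top0.png

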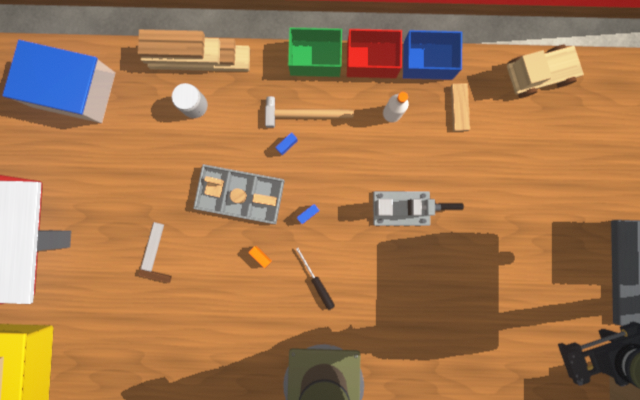

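The scene view shows the block in the tray's left pocket at about (379,223), the stub at (416,229), the angle at (449,240), the vise at (208,207) and its handle at (150,207). The top view shows the block at (264,200), the tray at (240,195) and the vise at (403,208). The blue and orange blocks are the look-alikes. Next I'll fit the poses to the masks.

```bash
cat >> h.py <<'E'
from scipy.optimize import minimize
def box(x0,x1,y0,y1,z0,z1): return np.array([[x,y,z] for x in(x0,x1) for y in(y0,y1) for z in(z0,z1)])/1000.
def place(B,x,y,a):
    c,s=np.cos(a),np.sin(a); return B@np.array([[c,-s,0],[s,c,0],[0,0,1]]).T+[x,y,0]
S=6
def silh(p,boxes):
    m=np.zeros((400*S,640*S),np.uint8)
    for b in boxes:
        uv=np.array([proj(p,X) for X in b]); uv=(uv+.5)*S-.5
        cv2.fillConvexPoly(m,cv2.convexHull(np.round(uv*16).astype(np.int32)),1,shift=4)
    return m
def fit(pm,boxes,x0):
    ups=[]
    for p,m in pm:
        u=cv2.resize(m.astype(np.float32),None,fx=S,fy=S,interpolation=cv2.INTER_LINEAR)>.5
        ys,xs=np.where(u); w=(max(ys.min()-90,0),ys.max()+90,max(xs.min()-90,0),xs.max()+90)
        ups.append((p,u,w))
    def f(v):
        c=0
        for p,u,w in ups:
            r=silh(p,[place(b,*v) for b in boxes])>0
            r=r[w[0]:w[1],w[2]:w[3]];q=u[w[0]:w[1],w[2]:w[3]]
            c-=(r&q).sum()/max((r|q).sum(),1)
        return c/len(ups)
    x0=np.array(x0);best=None
    for d in(.15,-.15):
        r=minimize(f,x0,method='Nelder-Mead',options=dict(initial_simplex=np.array([x0,x0+[.015,0,0],x0+[0,.015,0],x0+[0,0,d]]),xatol=1e-4,fatol=1e-4,maxiter=120))
        if best is None or r.fun<best.fun: best=r
    return best.x,-best.fun
def pick(p,q,uv):
    L=[r for r in robot.regions_of(p,q) if r['extent'][0]-3<=uv[0]<=r['extent'][2]+3 and r['extent'][1]-3<=uv[1]<=r['extent'][3]+3]
    return L[0]['pixels'] if L else None
TRAY=[box(-66,66,-120,120,0,35)]
VISE=[box(-50,50,-125,40,0,14),box(-22,22,-115,38,0,60),box(-22,22,0,38,60,98)]
BLK=lambda z:[box(-32,32,-12,12,z,z+40)]
E
cat > m.py <<'E'
from h import *
t=cap('top');s=cap('scene')
def both(q,a,b):
    return [(p,m) for p,m in((t,pick(t,q,a)),(s,pick(s,q,b))) if m is not None]
T=both('tray',(240,195),(415,235)); B=both('block',(264,200),(379,223)); V=both('vise',(403,208),(208,207)); H=both('handle_grip',(450,207),(150,207))
for n,L,bx,uv,z,a in(('tray',T,TRAY,(240,195),.035,-.15),('block',B,BLK(6),(264,200),.046,1.45)):
    x0=ray(t,uv,z); 
    print(n,len(L),*[fit(l,bx,[x0[0],x0[1],a]) for l in(L[:1],L[1:],L) if l])
# vise: flange fit. top px
x0=ray(t,(376,208),.05)
for p,m in V: print('visemask',m.sum(),[np.min(np.where(m),1),np.max(np.where(m),1)])
vv=[fit(l,VISE,[x0[0],x0[1],0.0]) for l in(V[:1],V)]; print('vise',vv, fit(V,VISE,[x0[0],x0[1],3.1]))
for p,m in H:
    ys,xs=np.where(m);print('handle',cv2.minAreaRect(np.stack([xs,ys],1).astype(np.float32)),xs.mean(),ys.mean())
for p in(t,s):
  for q in('jaw_pad','fixed_jaw'):
    for r in robot.spot_in(p,q)[:1]: print(q,r)
x,y,a=vv[-1][0]
for p in(t,s): print('axis uv',proj(p,place(np.array([[0,-.175,.078]]),x,y,a)[0]),'bedtop',proj(p,place(np.array([[0,0,.098]]),x,y,a)[0]))
# overlay
im=[]
for p in (t,s):
    i=cv2.resize(p['img'][:,:,::-1],None,fx=2,fy=2)
    im.append(i[320:480,360:960] if p is t else i[340:560,250:970])
i=np.vstack([cv2.resize(k,(800,int(k.shape[0]*800/k.shape[1]))) for k in im]);cv2.imwrite('pics/crop1.png',i)
E
python3 m.py
```

```text
tray 1 (array([ 0.54557748,  0.26194673, -0.16121881]), np.float64(0.7438621443672022)) (array([ 0.54557748,  0.26194673, -0.16121881]), np.float64(0.7438621443672022))
block 2 (array([0.52618419, 0.18354399, 1.32346177]), np.float64(0.7342342342342343)) (array([0.53296227, 0.18502146, 1.45880884]), np.float64(0.9409981448803222)) (array([0.52999342, 0.18508033, 1.45426282]), np.float64(0.8047196113417784))
visemask 2195 [array([192, 373]), array([226, 463])]
vise [(array([ 0.51228919, -0.17611255,  0.02654631]), np.float64(0.8674585148502563)), (array([ 0.51228919, -0.17611255,  0.02654631]), np.float64(0.8674585148502563))] (array([ 0.51440037, -0.26088757,  3.16711596]), np.float64(0.8838870067513223))
handle ((148.99905395507812, 207.52169799804688), (32.18698501586914, 10.251184463500977), 2.4895529747009277) 149.47868852459015 207.2065573770492
jaw_pad {'extent': [405.5, 202.4, 419.6, 216.0], 'p': 0.74}
fixed_jaw {'extent': [373.3, 200.0, 392.4, 215.3], 'p': 0.78}
jaw_pad {'extent': [194.4, 183.3, 202.3, 205.4], 'p': 0.6}
axis uv [455.32982923 207.51922996] bedtop [393.20928214 207.27321111]
axis uv [146.02574497 192.19254101] bedtop [219.76951683 186.67949903]
```

View pics/crop1.png

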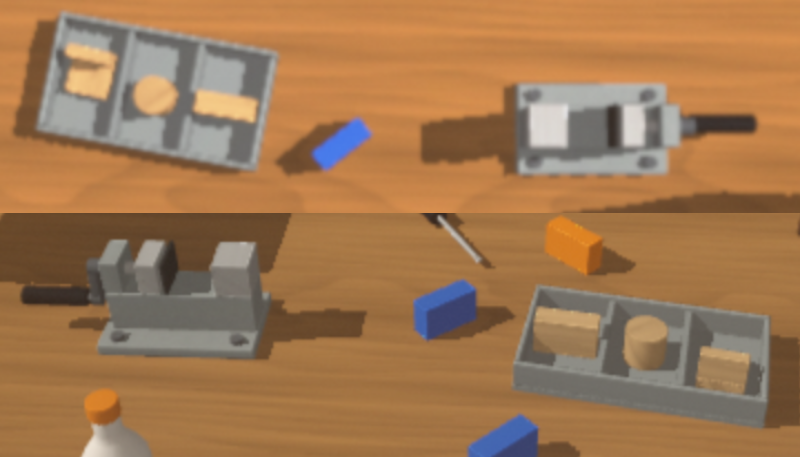

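The crop shows the crank handle roughly level with or below the body, sticking out at -y. The block's long side lies along the tray's y. I'll refine the fits with colour masks.

```bash
cat > m2.py <<'E'
from h import *
from scipy.ndimage import binary_fill_holes,label
t=cap('top');s=cap('scene')
def cm(p,win,kind):
    hsv=cv2.cvtColor(p['img'],cv2.COLOR_RGB2HSV).astype(int)
    m=(hsv[...,1]<80)&(hsv[...,2]>45) if kind=='grey' else (hsv[...,1]>85)
    if kind=='dark': m=hsv[...,2]<50
    w=np.zeros_like(m);x0,y0,x1,y1=win;w[y0:y1,x0:x1]=1;m&=w
    if kind=='grey': m=cv2.morphologyEx(m.astype(np.uint8),cv2.MORPH_OPEN,np.ones((2,2)))>0
    l,n=label(m); k=np.argmax(np.bincount(l.ravel())[1:])+1; m=l==k
    return binary_fill_holes(m)
T=[(t,cm(t,(188,155,292,232),'grey')),(s,cm(s,(350,198,480,268),'grey'))]
tx={}
for k,l in(('top',T[:1]),('sc',T[1:]),('both',T)): tx[k]=fit(l,TRAY,[.545,.262,-.161]);print('tray',k,tx[k])
V=[(t,cm(t,(366,186,437,232),'grey')),(s,cm(s,(166,178,252,238),'grey'))]
VISE=VISE+[box(-22,22,-115,-68,60,98)]
for k,l in(('top',V[:1]),('sc',V[1:]),('both',V)): print('vise',k,fit(l,VISE,[.512,-.18,.0]))
# block pieces: restrict to the tray interior
B=[(t,cm(t,(250,190,280,212),'sat')),(s,cm(s,(363,211,398,236),'sat'))]
for p,m in B:
    ys,xs=np.where(m);print('blk px',m.sum(),xs.min(),ys.min(),xs.max(),ys.max())
for k,l in(('top',B[:1]),('both',B)): print('block',k,fit(l,BLK(6),[.53,.185,1.45]))
for p,w in((t,(436,198,468,214)),(s,(128,198,166,216))):
    m=cm(p,w,'dark');ys,xs=np.where(m);print('handle',m.sum(),cv2.minAreaRect(np.stack([xs,ys],1).astype(np.float32)))
np.set_printoptions(linewidth=200)
vis=[]
for (p,m) in T+V+B:
    vis.append(m)
i=np.hstack([np.where((vis[0]|vis[2]|vis[4])[...,None],[0,0,255],t['img'][...,::-1]*1)[150:240,180:480],np.where((vis[1]|vis[3])[...,None],[0,0,255],s['img'][...,::-1])[170:260,160:480]]).astype(np.uint8)
cv2.imwrite('pics/masks.png',cv2.resize(i,(800,int(90*800/620))))
E
python3 m2.py
```

```text
tray top (array([ 0.54014564,  0.25738981, -0.15713304]), np.float64(0.9845390151622906))
tray sc (array([ 0.54927754,  0.26360341, -0.16038279]), np.float64(0.9730585447340818))
tray both (array([ 0.5409979 ,  0.25833195, -0.15562888]), np.float64(0.9250427994257628))
vise top (array([ 0.51059496, -0.17608602,  0.02586574]), np.float64(0.9687706674426603))
vise sc (array([ 0.51871766, -0.16954032,  0.02112156]), np.float64(0.9067382517946553))
vise both (array([ 0.51154888, -0.17523728,  0.02602873]), np.float64(0.8947751803463351))
blk px 208 252 194 276 205
blk px 585 365 212 394 235
block top (array([0.52855457, 0.1844929 , 1.43614293]), np.float64(0.9322916666666666))
block both (array([0.52888682, 0.18481385, 1.43674191]), np.float64(0.9305879593030355))Traceback (most recent call last):
  File "m2.py", line 24, in <module>
    m=cm(p,w,'dark');ys,xs=np.where(m);print('handle',m.sum(),cv2.minAreaRect(np.stack([xs,ys],1).astype(np.float32)))
  File "m2.py", line 10, in cm
    l,n=label(m); k=np.argmax(np.bincount(l.ravel())[1:])+1; m=l==k
                    ~~~~~~~~~^^^^^^^^^^^^^^^^^^^^^^^^^^^^
    return _wrapfunc(a, 'argmax', axis=axis, out=out, **kwds)
    return bound(*args, **kwds)
ValueError: attempt to get argmax of an empty sequence
```

```bash
cat >> h.py <<'E'
from scipy.spatial.transform import Rotation as Ro
def go(pos,yaw=None,tz=(0,0,-1)):
    """pos world TCP, yaw deg of tool y (mod 180), tool z."""
    o=robot.observe();P=np.array(o['position']);R=np.array(o['tcp_rot'])
    best=None
    for k in(0,180):
        if yaw is None: T=R
        else:
            z=np.array(tz,float);z/=np.linalg.norm(z);a=np.radians(yaw+k);y=np.array([np.cos(a),np.sin(a),0]);y-=z*(y@z);y/=np.linalg.norm(y)
            T=np.stack([np.cross(y,z),y,z],1)
        r=Ro.from_matrix(R.T@T).as_rotvec(degrees=True)
        if best is None or np.linalg.norm(r)<np.linalg.norm(best): best=r
    print('xyz',np.round(R.T@(np.array(pos)-P)*100,2),'turn',np.round(best,1),'pos',np.round(P,4))
E
python3 - <<'E'
from h import *
t=cap('top');s=cap('scene');P=np.array(robot.observe()['position']);R=np.array(robot.observe()['tcp_rot'])
for n,p in(('top',t),('scene',s)):
    print(n,'f',p['intrinsics'][0][0],'base',proj(p,[0,0,0]),'tcp',proj(p,P),'fingers',proj(p,P+R[:,1]*.05),proj(p,P-R[:,1]*.05))
i=np.vstack([cv2.resize(t['img'][300:400,520:640],None,fx=4,fy=4),cv2.resize(s['img'][0:100,20:140],None,fx=4,fy=4)])[...,::-1].copy()
i=np.hstack([i[:400],i[400:]])
for k,(p,ox,oy) in enumerate(((t,520,300),(s,20,0))):
    for d in(-.044,0,.044):
        u=(proj(p,P+R[:,1]*d)-[ox,oy]+.5)*4;
        if 0<u[0]<480: cv2.circle(i,(int(u[0])+480*k,int(u[1])),3,(0,255,0),-1)
cv2.imwrite('pics/cal.png',cv2.resize(i,(800,333)))
for q in([.45,-.3,.24],[.45,.05,.24]): go(q,-7.7)
E
```

```text
top f 401.28337347251903 base [323.25478495 384.55768678] tcp [581.03385536 339.02538709] fingers [601.37714167 332.11204125] [560.66256166 345.9482508 ]
scene f 510.5089324000631 base [318.8381976  120.29526764] tcp [87.50791574 71.76515217] fingers [67.3694089  74.04196065] [107.36461109  69.52020459]
xyz [ 32.12 -18.99  -0.13] turn [  0.    0.  -62.4] pos [ 0.2125 -0.5878  0.2388]
xyz [ 44.02 -51.91  -0.13] turn [  0.    0.  -62.4] pos [ 0.2125 -0.5878  0.2388]
```

View pics/cal.png

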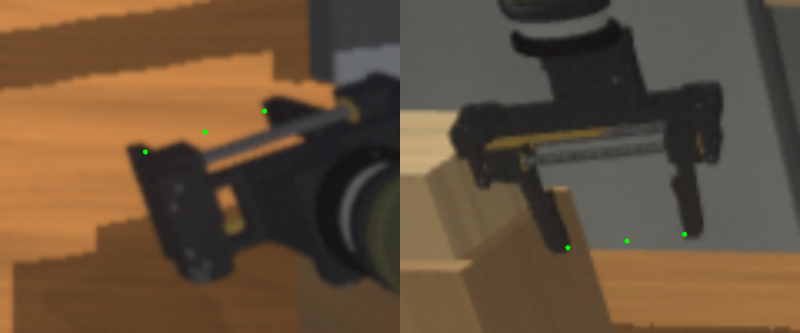

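The finger tips match their projections in the scene view. In the top view they're shifted about 2 px, so the top camera is biased by roughly (+8, +6) mm. I'll trust the scene camera and hover over the block.

Call:
{"op": "jog_arm", "data": {"deltas": [{"xyz": [32, -19, 0], "turn": [0, 0, -20], "grip": 0.14}, {"xyz": [32, -19, 0], "turn": [0, 0, -30], "grip": 0.14}, {"xyz": [32, -19, 0], "turn": [0, 0, -40], "grip": 0.14}, {"xyz": [32, -19, 0], "turn": [0, 0, -62.4], "grip": 0.14}, {"xyz": [44, -52, 0], "turn": [0, 0, -62.4], "grip": 0.14}, {"xyz": [44, -52, 0], "turn": [0, 0, -62.4], "grip": 0.14}, {"xyz": [44, -52, 0], "turn": [0, 0, -62.4], "grip": 0.14}, {"xyz": [44, -52, 0], "turn": [0, 0, -62.4], "grip": 0.14}, {"xyz": [44, -52, 0], "turn": [0, 0, -62.4], "grip": 0.14}, {"xyz": [44, -52, 0], "turn": [0, 0, -62.4], "grip": 0.14}, {"xyz": [44, -52, 0], "turn": [0, 0, -62.4], "grip": 0.14}, {"xyz": [44, -52, 0], "turn": [0, 0, -62.4], "grip": 0.14}]}}

```text
time_s: 3.3
position: [0.4503, 0.0559, 0.2392]
tcp_rot: [[0.127, 0.992, 0.002], [0.992, -0.127, 0.003], [0.003, 0.002, -1.0]]
wrist_force: [-0.5, -0.8, 0.0]
grip_width: 0.57
gripper_force: 0.0
```

```bash
sed -i '/^for p,w in((t,(436/,$d' m2.py; sed -i 's/^print.*TRAY.*//' m2.py; cat >> m2.py <<'E'
print('block scene',fit(B[1:],BLK(6),[.537,.191,1.45]))
for p,w in((t,(436,198,468,214)),(s,(128,198,166,216))):
    g=p['img'].astype(int).sum(2)[w[1]:w[3],w[0]:w[2]]; ys,xs=np.where(g<150)
    print('handle',len(xs),cv2.minAreaRect(np.stack([xs+w[0],ys+w[1]],1).astype(np.float32)) if len(xs) else g.min())
x,y,a=.5187,-.1695,.021
for n,p in(('top',t),('sc',s)):
    for d in range(0,360,30):
        th=np.radians(d);h=place(np.array([[.036*np.sin(th),-.175,.078+.036*np.cos(th)]]),x-(.0085 if n=='top' else 0),y-(.0064 if n=='top' else 0),a)[0];print(n,d,np.round(proj(p,h),1),end=' ')
    print()
go([.537,.19,.12],-7.7)
E
python3 m2.py
```

```text
tray top (array([ 0.54013907,  0.25745856, -0.15836361]), np.float64(0.97045191193511))
tray sc (array([ 0.54917799,  0.2636309 , -0.1597604 ]), np.float64(0.9746521960812878))
tray both (array([ 0.54278875,  0.26288152, -0.14469134]), np.float64(0.9199335224032941))
vise top (array([ 0.51059496, -0.17608602,  0.02586574]), np.float64(0.9687706674426603))
vise sc (array([ 0.51871686, -0.16967943,  0.01714832]), np.float64(0.9081527269986054))
vise both (array([ 0.51153149, -0.17469325,  0.02604159]), np.float64(0.8954022392948154))
blk px 206 252 194 276 205
blk px 583 365 212 394 235
block top (array([0.52847407, 0.18473512, 1.43902805]), np.float64(0.9255535759735302))
block both (array([0.52876812, 0.18489277, 1.43775051]), np.float64(0.9252265830441943))
block scene (array([0.53076799, 0.18506876, 1.44653688]), np.float64(0.9500181917409496))
handle 0 151
handle 150 ((149.5, 207.0), (6.0, 29.0), 90.0)
top 0 [459.8 208.1] top 30 [459.1 201.5] top 60 [457.3 196.9] top 90 [455.  195.6] top 120 [452.9 197.8] top 150 [451.4 202.7] top 180 [451.  209.1] top 210 [451.6 215.4] top 240 [453.3 220. ] top 270 [455.5 221.7] top 300 [457.7 219.9] top 330 [459.3 214.9] 
sc 0 [144.5 180.7] sc 30 [142.2 187.1] sc 60 [141.4 195.4] sc 90 [142.5 203.2] sc 120 [145.  208.2] sc 150 [148.3 209.3] sc 180 [151.3 206.2] sc 210 [153.4 199.9] sc 240 [154.1 192.1] sc 270 [153.1 184.7] sc 300 [150.8 179.5] sc 330 [147.6 178. ] 
xyz [14.78  6.84 11.9 ] turn [ 0.  -0.   0.2] pos [0.4498 0.0524 0.2389]
```

```bash
cat > ov.py <<'E'
from h import *
def wire(i,p,B,win,f,c):
    uv=[tuple(((proj(p,X)-win[:2]+.5)*f).astype(int)) for X in B]
    for a in range(8):
        for b in range(a):
            if bin(a^b).count('1')==1: cv2.line(i,uv[a],uv[b],c,1)
def view(p,win,f): return cv2.resize(p['img'][win[1]:win[3],win[0]:win[2],::-1],None,fx=f,fy=f,interpolation=cv2.INTER_CUBIC).copy()
E
python3 - <<'E'
from ov import *
t=cap('top');s=cap('scene');out=[]
A=((.5401,.2574,-.158),(.5287,.1847,1.439));Bh=((.5492,.2636,-.16),(.5372,.191,1.439))
for p,w,f in((t,np.array((190,155,290,230)),4),(s,np.array((350,198,450,273)),4)):
    for h in(A,Bh):
        i=view(p,w,f)
        wire(i,p,place(TRAY[0],*h[0]),w,f,(0,255,0));wire(i,p,place(BLK(6)[0],*h[1]),w,f,(255,0,0));out.append(i)
cv2.imwrite('pics/ov1.png',np.vstack([np.hstack(out[:2]),np.hstack(out[2:])]))
E
```

```text
(no output)
```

View pics/ov1.png

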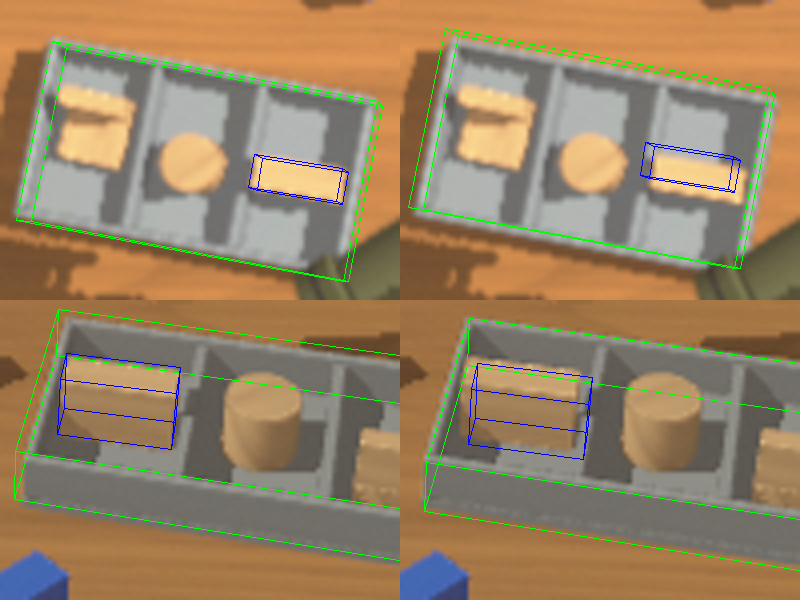

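The block wireframe at (0.529, 0.185) fits in both views. The tray's model edges are less certain, but I don't need them. Next I'll hover, descend and grip.

Call:
{"op": "jog_arm", "data": {"deltas": [{"xyz": [14.2, 6.3, 5], "turn": [0, 0, 0], "grip": 0.14}, {"xyz": [14.2, 6.3, 8], "turn": [0, 0, 0], "grip": 0.14}, {"xyz": [14.2, 6.3, 12], "turn": [0, 0, 0], "grip": 0.14}, {"xyz": [14.2, 6.3, 14], "turn": [0, 0, 0], "grip": 0.14}, {"xyz": [14.2, 6.3, 16], "turn": [0, 0, 0], "grip": 0.14}, {"xyz": [14.2, 6.3, 16], "turn": [0, 0, 0], "grip": 0.14}]}}

```text
time_s: 4.25
position: [0.5304, 0.1796, 0.0772]
tcp_rot: [[0.138, 0.99, -0.003], [0.99, -0.138, -0.003], [-0.004, -0.003, -1.0]]
wrist_force: [-0.6, 0.2, 0.3]
grip_width: 0.574
gripper_force: 0.0
```

```bash
python3 - <<'E'
from ov import *
t=cap('top');s=cap('scene');o=robot.observe();P=np.array(o['position']);R=np.array(o['tcp_rot'])
w=np.array((340,170,440,250));i=view(s,w,8)
for d in(-.025,.025):
  for e in(-.009,.009):
    u=(proj(s,P+R[:,1]*d+R[:,0]*e)-w[:2]+.5)*8;cv2.circle(i,(int(u[0]),int(u[1])),3,(0,255,0),-1)
wire(i,s,place(BLK(6)[0],.53,.185,1.442),w,8,(255,0,0))
cv2.imwrite('pics/hov.png',i[:600]);go([.53,.185,.015],-7.4)
E
```

```text
xyz [ 0.37 -0.22  6.42] turn [ 0.   0.  -0.5] pos [0.5317 0.1811 0.0792]
```

View pics/hov.png

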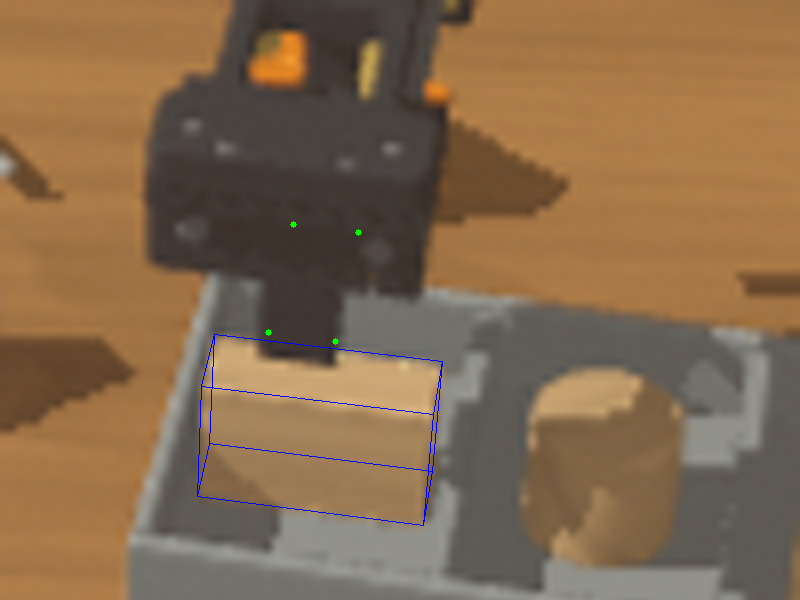

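The block's wireframe matches the picture and the fingers straddle it. Descend and grip.

Call:
{"op": "jog_arm", "data": {"deltas": [{"xyz": [0.4, -0.2, 2], "turn": [0, 0, -0.5], "grip": 0.14}, {"xyz": [0.4, -0.2, 4.5], "turn": [0, 0, -0.5], "grip": 0.14}, {"xyz": [0.4, -0.2, 6.4], "turn": [0, 0, -0.5], "grip": 0.14}, {"xyz": [0.4, -0.2, 6.4], "turn": [0, 0, -0.5], "grip": 0.14}, {"xyz": [0.4, -0.2, 6.4], "turn": [0, 0, -0.5], "grip": -1}, {"xyz": [0.4, -0.2, 6.4], "turn": [0, 0, -0.5], "grip": -1}, {"xyz": [0.4, -0.2, 6.4], "turn": [0, 0, -0.5], "grip": -1}, {"xyz": [0.4, -0.2, 6.4], "turn": [0, 0, -0.5], "grip": -1}, {"xyz": [0.4, -0.2, 6.4], "turn": [0, 0, -0.5], "grip": -1}, {"xyz": [0.4, -0.2, 6.4], "turn": [0, 0, -0.5], "grip": -1}], "force": 20}}

```text
time_s: 5.6
position: [0.5301, 0.1874, 0.0155]
tcp_rot: [[0.126, 0.992, 0.001], [0.992, -0.126, 0.0], [0.0, 0.001, -1.0]]
wrist_force: [-0.3, -1.5, 6.4]
grip_width: 0.273
gripper_force: 20.0
```

Call:
{"op": "jog_arm", "data": {"deltas": [{"xyz": [0, 0, -2], "turn": [0, 0, 0], "grip": -1}, {"xyz": [0, 0, -5], "turn": [0, 0, 0], "grip": -1}, {"xyz": [0, 0, -8.5], "turn": [0, 0, 0], "grip": -1}, {"xyz": [-5, 1, -8.5], "turn": [0, 0, 0], "grip": -1}, {"xyz": [-10, 2, -8.5], "turn": [0, 0, 0], "grip": -1}, {"xyz": [-15, 3, -8.5], "turn": [0, 0, 0], "grip": -1}, {"xyz": [-18.4, 3.3, -8.5], "turn": [0, 0, 0], "grip": -1}, {"xyz": [-18.4, 3.3, -8.5], "turn": [0, 0, 0], "grip": -1}, {"xyz": [-18.4, 3.3, -4.5], "turn": [0, 0, 0], "grip": -1}, {"xyz": [-18.4, 3.3, -1], "turn": [0, 0, 0], "grip": -1}, {"xyz": [-18.4, 3.3, -0.3], "turn": [0, 0, 0], "grip": -1}, {"xyz": [-18.4, 3.3, -0.3], "turn": [0, 0, 0], "grip": -1}]}}

```text
time_s: 7.1
position: [0.5393, 0.0017, 0.0179]
tcp_rot: [[0.125, 0.992, -0.0], [0.992, -0.125, 0.0], [0.0, -0.0, -1.0]]
wrist_force: [0.3, 0.3, -0.7]
grip_width: 0.276
gripper_force: 20.0
```

```bash
python3 - <<'E'
from ov import *
o=robot.observe();print(o['position'],o['wrist_force'],o['grip_width']);go([.54,0,.0095],-7.4)
t=cap('top');s=cap('scene')
out=[]
v=(.5115,-.1755,.026)
for p,w in((t,np.array((350,170,470,245))),(s,np.array((120,165,260,245)))):
    for v in((.5106,-.176,.026),(.5187,-.1697,.02)):
        f=400/(w[2]-w[0]);i=view(p,w,f)
        for b in VISE: wire(i,p,place(b,*v),w,f,(0,255,0))
        wire(i,p,place(box(-22,22,-115,-68,60,98),*v),w,f,(0,255,0))
        out.append(cv2.resize(i,(400,250)))
cv2.imwrite('pics/v1.png',np.vstack([np.hstack(out[:2]),np.hstack(out[2:])]))
E
```

```text
[0.53927825 0.00171511 0.01793497] [ 0.26241196  0.27130387 -0.70643536] 0.27580142828232923
xyz [-0.16  0.09  0.84] turn [-0.  -0.   0.2] pos [0.5393 0.0017 0.0179]
```

View pics/v1.png

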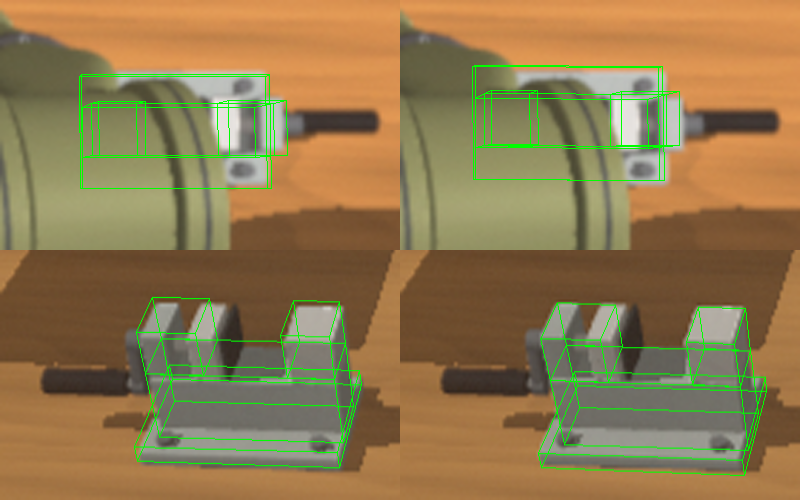

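The vise wireframe is close in both views, within about 4 mm. Its crank end sits at the left, with the handle low. Set the block down first.

Call:
{"op": "jog_arm", "data": {"deltas": [{"xyz": [0, 0, 0.4], "turn": [0, 0, 0], "grip": -1}, {"xyz": [0, 0, 0.75], "turn": [0, 0, 0], "grip": -1}, {"xyz": [0, 0, 0.75], "turn": [0, 0, 0], "grip": -1}, {"xyz": [0, 0, 0.75], "turn": [0, 0, 0], "grip": -1}]}}

```text
time_s: 7.7
position: [0.5392, 0.0005, 0.0103]
tcp_rot: [[0.126, 0.992, 0.0], [0.992, -0.126, -0.0], [-0.0, 0.0, -1.0]]
wrist_force: [-0.4, 0.4, -0.8]
grip_width: 0.267
gripper_force: 20.0
```

Call:
{"op": "jog_arm", "data": {"deltas": [{"xyz": [0, 0, 0.07], "turn": [0, 0, 0], "grip": -1}, {"xyz": [0, 0, 0.07], "turn": [0, 0, 0], "grip": 0.1}, {"xyz": [0, 0, 0.07], "turn": [0, 0, 0], "grip": 0.1}, {"xyz": [0, 0, 0.07], "turn": [0, 0, 0], "grip": 0.1}, {"xyz": [0, 0, -3], "turn": [0, 0, 0], "grip": 0.1}, {"xyz": [0, 0, -8], "turn": [0, 0, 0], "grip": 0.1}, {"xyz": [0, -5, -13], "turn": [0, 0, 0], "grip": 1}, {"xyz": [0, -11, -16], "turn": [0, 0, 0], "grip": 1}, {"xyz": [0, -13, -18], "turn": [0, 0, 0], "grip": 1}, {"xyz": [0, -13, -18], "turn": [0, 0, 0], "grip": 1}]}}

```text
time_s: 8.95
position: [0.4088, 0.0169, 0.1917]
tcp_rot: [[0.124, 0.992, 0.001], [0.992, -0.124, -0.001], [-0.001, 0.001, -1.0]]
wrist_force: [-0.1, -0.7, 0.1]
grip_width: 0.983
gripper_force: 0.0
```

```bash
cat > m3.py <<'E'
from ov import *
t=cap('top');s=cap('scene');print(np.round(robot.observe()['joints'],3))
for n,p in(('top',t),('sc',s)):
    uv=proj(p,[.539,.001,.02])
    try:
        m=pick(p,'block',uv); print(n,uv,m.sum(),fit([(p,m)],BLK(0),[.539,.001,1.445]))
    except Exception as e: print(n,uv,e)
    u,v=np.round(uv).astype(int);hsv=cv2.cvtColor(p['img'],cv2.COLOR_RGB2HSV)
    for r in hsv[v-14:v+15:4,u-18:u+19:4]: print(*['%d/%d'%(k[1],k[2]) for k in r])
E
python3 m3.py
```

```text
[ 0.122  0.538 -0.416  2.226  0.485  0.461 -0.808]
top [327.59753354 197.65447913] 182 (array([ 0.53557539, -0.00392375,  1.45432905]), np.float64(0.8705458427866009))
160/214 158/213 160/214 157/216 160/217 160/218 159/216 161/217 161/217 161/218
159/216 160/215 159/216 160/213 161/212 161/209 161/209 159/209 160/209 160/207
158/211 158/213 156/212 145/224 157/217 160/217 162/216 160/215 162/216 163/216
143/123 152/121 131/195 111/248 111/248 110/247 112/247 103/247 160/220 161/220
148/126 151/128 128/183 108/250 111/248 109/249 108/249 108/249 161/220 159/220
153/165 100/165 147/120 150/121 147/120 147/123 136/143 138/187 161/209 160/183
175/238 12/88 15/87 11/116 27/95 61/108 118/151 129/119 144/122 149/123
179/240 15/87 14/92 12/87 12/87 15/87 11/94 14/89 20/91 151/123
sc [297.76123521 224.3093535 ] 588 (array([ 0.53844844, -0.00192709,  1.40979619]), np.float64(0.9568227363818547))
148/157 148/157 151/159 150/160 150/161 150/162 148/165 148/165 156/194 157/180
148/119 115/187 115/198 116/191 140/166 147/156 149/157 149/156 148/172 154/171
146/105 112/192 110/200 108/199 111/200 109/203 109/204 110/202 138/168 155/173
147/106 115/164 116/163 119/159 116/167 115/168 110/195 107/207 140/167 153/178
150/155 116/156 117/157 117/159 116/162 115/164 116/165 117/165 143/123 82/137
149/171 118/153 120/153 119/152 120/153 119/154 114/159 116/162 141/112 144/110
147/173 149/169 143/170 141/155 127/159 119/154 114/154 118/154 144/106 142/106
147/168 148/169 149/169 149/168 149/169 148/169 149/168 150/168 148/167 147/166
```

Call:
{"op": "jog_arm", "data": {"deltas": [{"xyz": [0, 3, 0], "turn": [0, 0, 10], "grip": 1}, {"xyz": [0, 6, 0], "turn": [0, 0, 20], "grip": 1}, {"xyz": [-0.2, 9, 0], "turn": [0, 0, 30], "grip": 1}, {"xyz": [-0.3, 13.2, 0], "turn": [0, 0, 40], "grip": 1}, {"xyz": [-0.3, 13.2, 0], "turn": [0, 0, 50], "grip": 1}, {"xyz": [-0.3, 13.2, 2], "turn": [0, 0, 60], "grip": 1}, {"xyz": [-0.3, 13.2, 5], "turn": [0, 0, 70], "grip": 1}, {"xyz": [-0.3, 13.2, 8], "turn": [0, 0, 80], "grip": 1}, {"xyz": [-0.3, 13.2, 9], "turn": [0, 0, 90], "grip": 1}, {"xyz": [-0.3, 13.2, 9], "turn": [0, 0, 90], "grip": 1}, {"xyz": [-0.3, 13.2, 9], "turn": [0, 0, 90], "grip": 1}]}}

```text
time_s: 10.52
position: [0.5414, -0.0027, 0.1]
tcp_rot: [[0.992, -0.123, 0.0], [-0.123, -0.992, -0.0], [0.0, 0.0, -1.0]]
wrist_force: [0.9, -0.4, 0.4]
grip_width: 1.0
gripper_force: 0.0
```

```bash
python3 - <<'E'
from ov import *
s=cap('scene');print(np.round(robot.observe()['joints'],3))
h=cv2.cvtColor(s['img'],cv2.COLOR_RGB2HSV).astype(int);m=(h[...,1]<132)&(h[...,1]>95)&(h[...,2]>140)
w=np.zeros_like(m);w[205:245,275:322]=1;m&=w
from scipy.ndimage import label
l,n=label(m);m=l==np.argmax(np.bincount(l.ravel())[1:])+1
print(m.sum(),fit([(s,m)],BLK(0),[.539,-.001,1.445]));go([.539,-.002,.012],82.8)
E
```

```text
[-0.084  0.793  0.007  1.938 -0.012  0.41  -1.763]
537 (array([ 0.53892642, -0.00286202,  1.43590807]), np.float64(0.8837188000915961))
xyz [-0.25 -0.04  8.84] turn [-0.  -0.   0.1] pos [ 0.5414 -0.0027  0.1004]
```

Call:
{"op": "jog_arm", "data": {"deltas": [{"xyz": [-0.2, 0, 3], "turn": [0, 0, 0], "grip": 1}, {"xyz": [-0.2, 0, 6], "turn": [0, 0, 0], "grip": 1}, {"xyz": [-0.2, 0, 8.8], "turn": [0, 0, 0], "grip": 1}, {"xyz": [-0.2, 0, 8.8], "turn": [0, 0, 0], "grip": 1}, {"xyz": [-0.2, 0, 8.8], "turn": [0, 0, 0], "grip": -1}, {"xyz": [-0.2, 0, 8.8], "turn": [0, 0, 0], "grip": -1}, {"xyz": [-0.2, 0, 8.8], "turn": [0, 0, 0], "grip": -1}, {"xyz": [-0.2, 0, 8.8], "turn": [0, 0, 0], "grip": -1}, {"xyz": [-0.2, 0, 8.8], "turn": [0, 0, 0], "grip": -1}], "force": 20}}

```text
time_s: 11.7
position: [0.5396, -0.0025, 0.0133]
tcp_rot: [[0.992, -0.126, 0.002], [-0.126, -0.992, -0.0], [0.002, -0.0, -1.0]]
wrist_force: [0.2, 0.4, 6.1]
grip_width: 0.724
gripper_force: 20.0
```

```bash
python3 - <<'E'
from ov import *
go([.539,-.002,.20],1.3)
go([.516,-.19,.18],1.3)
E
```

```text
xyz [ -0.03  -0.04 -18.67] turn [-0.1 -0.1 81.5] pos [ 0.5396 -0.0025  0.0133]
xyz [  0.05  18.9  -16.67] turn [-0.1 -0.1 81.5] pos [ 0.5396 -0.0025  0.0133]
```

Call:
{"op": "jog_arm", "data": {"deltas": [{"xyz": [0, 0, -4], "turn": [0, 0, 0], "grip": -1}, {"xyz": [0, 0, -9], "turn": [0, 0, -10], "grip": -1}, {"xyz": [0, 0, -14.2], "turn": [0, 0, -20], "grip": -1}, {"xyz": [0, 3, -14.2], "turn": [0, 0, -30], "grip": -1}, {"xyz": [0, 6, -14.2], "turn": [0, 0, -40], "grip": -1}, {"xyz": [0, 9, -14.2], "turn": [0, 0, -50], "grip": -1}, {"xyz": [0, 12, -14.2], "turn": [0, 0, -60], "grip": -1}, {"xyz": [0, 15, -14.2], "turn": [0, 0, -70], "grip": -1}, {"xyz": [0, 18.9, -14.2], "turn": [0, 0, -80], "grip": -1}, {"xyz": [0, 18.9, -14.2], "turn": [0, 0, -90], "grip": -1}, {"xyz": [0, 18.9, -14.2], "turn": [0, 0, -98.5], "grip": -1}, {"xyz": [0, 18.9, -14.2], "turn": [0, 0, -98.5], "grip": -1}]}}

```text
time_s: 13.2
position: [0.5146, -0.1902, 0.1542]
tcp_rot: [[-0.02, 1.0, -0.0], [1.0, 0.02, 0.0], [0.0, -0.0, -1.0]]
wrist_force: [0.3, -0.5, -0.4]
grip_width: 0.722
gripper_force: 20.0
```

```bash
cat > m4.py <<'E'
from ov import *
t=cap('top');s=cap('scene');o=robot.observe();P=np.array(o['position']);R=np.array(o['tcp_rot']);print(P,np.round(R,3).tolist(),o['grip_width'],np.round(o['joints'],2))
b=BLK(0)[0]; yaw=np.arctan2(R[1,1],R[0,1]); held=place(b,P[0],P[1],yaw)+[0,0,P[2]-.0133]
w=np.array((120,130,270,245));i=view(s,w,5.2)
wire(i,s,held,w,5.2,(255,0,0))
for v,c in(((.5145,-.1735,.023),(0,255,0)),):
    for k in VISE+[box(-22,22,-115,-68,60,98)]: wire(i,s,place(k,*v),w,5.2,c)
cv2.imwrite('pics/v%s.png'%__import__('sys').argv[1],i)
E
python3 m4.py 2
```

```text
[ 0.51488887 -0.18994735  0.15431914] [[-0.02, 1.0, -0.0], [1.0, 0.02, -0.0], [-0.0, -0.0, -1.0]] 0.7257699047972122 [ 0.58  0.75 -0.53  1.87  0.58  0.68 -0.28]
```

View pics/v2.png

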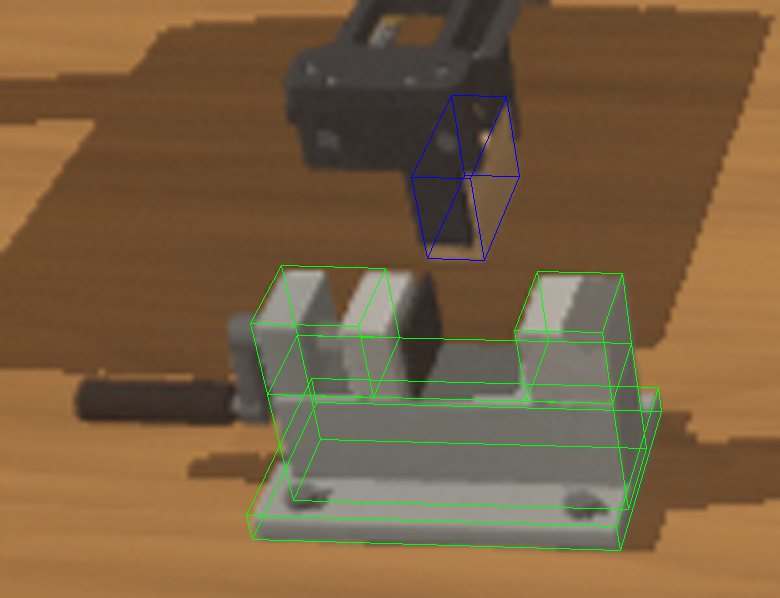

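The vise wireframe fits, and the held block hangs in the gap between the pad (about x=435) and the fixed jaw (about x=517). Lower it.

Call:
{"op": "jog_arm", "data": {"deltas": [{"xyz": [0, 0, 3], "turn": [0, 0, 0], "grip": -1}, {"xyz": [0, 0, 5], "turn": [0, 0, 0], "grip": -1}, {"xyz": [0, 0, 7], "turn": [0, 0, 0], "grip": -1}, {"xyz": [0, 0, 7.6], "turn": [0, 0, 0], "grip": -1}, {"xyz": [0, 0, 7.9], "turn": [0, 0, 0], "grip": -1}, {"xyz": [0, 0, 8.05], "turn": [0, 0, 0], "grip": -1}, {"xyz": [0, 0, 8.05], "turn": [0, 0, 0], "grip": -1}]}}

```text
time_s: 14.18
position: [0.5153, -0.19, 0.0742]
tcp_rot: [[-0.022, 1.0, 0.001], [1.0, 0.022, -0.0], [-0.0, 0.001, -1.0]]
wrist_force: [-0.3, -0.8, -0.5]
grip_width: 0.723
gripper_force: 20.0
```

```bash
python3 m4.py 3
```

```text
[ 0.51524845 -0.1900263   0.07414621] [[-0.022, 1.0, 0.001], [1.0, 0.022, -0.0], [-0.0, 0.001, -1.0]] 0.7206260336212719 [ 0.52  0.87 -0.42  1.91  0.7   0.51 -0.37]
```

View pics/v3.png

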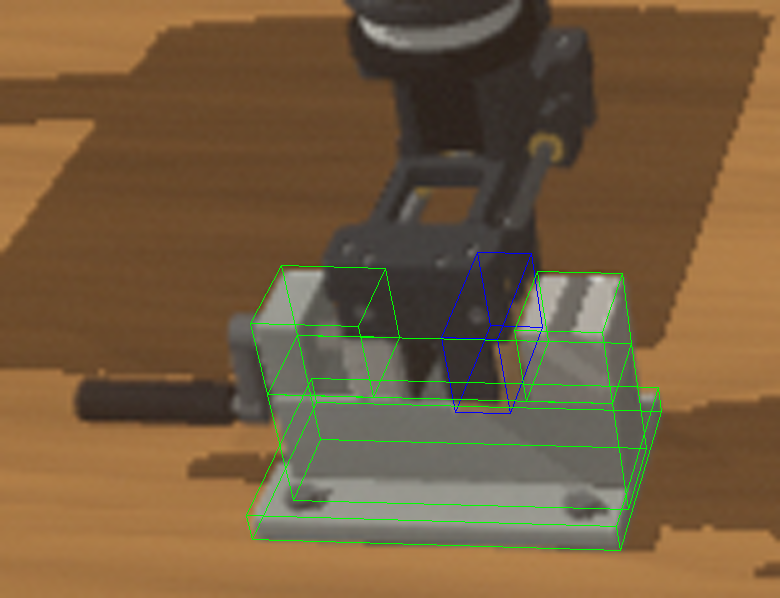

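Call:
{"op": "jog_arm", "data": {"deltas": [{"xyz": [0, 0, 0.08], "turn": [0, 0, 0], "grip": -1}, {"xyz": [0, 0, 0.08], "turn": [0, 0, 0], "grip": -1}, {"xyz": [0, 0, 0.08], "turn": [0, 0, 0], "grip": 1}, {"xyz": [0, 0, 0.08], "turn": [0, 0, 0], "grip": 1}, {"xyz": [0, 0, 0.08], "turn": [0, 0, 0], "grip": 1}, {"xyz": [0, 0, -3], "turn": [0, 0, 0], "grip": 1}, {"xyz": [0, 0, -7], "turn": [0, 0, 0], "grip": 1}, {"xyz": [0, 0, -12], "turn": [0, 0, 0], "grip": 1}, {"xyz": [0, -5, -14], "turn": [0, 0, 0], "grip": 1}, {"xyz": [0, -10, -14], "turn": [0, 0, 0], "grip": 1}, {"xyz": [0, -10, -14], "turn": [0, 0, 0], "grip": 1}]}}

```text
time_s: 15.65
position: [0.4101, -0.1928, 0.2136]
tcp_rot: [[-0.021, 1.0, -0.006], [1.0, 0.021, -0.001], [-0.001, -0.006, -1.0]]
wrist_force: [1.1, 0.1, -0.3]
grip_width: 0.996
gripper_force: 0.0
```

```bash
cat > m5.py <<'E'
from ov import *
from scipy.ndimage import label,binary_fill_holes
def cc(m,win):
    w=np.zeros_like(m);x0,y0,x1,y1=win;w[y0:y1,x0:x1]=1;m=m&w
    l,n=label(m);return binary_fill_holes(l==np.argmax(np.bincount(l.ravel())[1:])+1)
t=cap('top');s=cap('scene')
VM=[box(-50,50,-125,40,0,14),box(-22,22,-115,38,0,60),box(-22,22,0,38,60,98),box(-22,22,-115,-95,60,98)]
for n,p in(('top',t),('sc',s)):
    hsv=cv2.cvtColor(p['img'],cv2.COLOR_RGB2HSV).astype(int)
    wn=(366,186,437,232) if n=='top' else (166,176,252,238)
    g=(hsv[...,1]<80)&(hsv[...,2]>45)
    try:
        gm=cc(g,wn); q=np.mean([proj(p,X) for X in place(BLK(60)[0],.5153,-.19,.022)],0);print(n,'block uv',q)
        b=cc((hsv[...,1]>85)&(hsv[...,1]<132)&(hsv[...,2]>120),tuple(np.round([q[0]-16,q[1]-18,q[0]+16,q[1]+18]).astype(int)))
        ys,xs=np.where(b);print('blk mask',b.sum(),xs.min(),ys.min(),xs.max(),ys.max(),xs.mean(),ys.mean())
        print('pred rect',np.min([proj(p,X) for X in place(BLK(60)[0],.5153,-.19,.022)],0),np.max([proj(p,X) for X in place(BLK(60)[0],.5153,-.19,.022)],0))
        # flange only: fit flange part in scene
        print('flange+body',fit([(p,gm)],VM,[.5145,-.1735,.023]))
    except Exception as e: print(n,e)
    for q in('block','jaw_pad','handle_grip','fixed_jaw'):
        for r in robot.spot_in(p,q): 
            e=np.array(r['extent']); 
            if wn[0]-50<e[0]<wn[2]+40 and wn[1]-10<e[1]<wn[3]: print(q,e,round(r['p'],2))
cv2.imwrite('pics/now_s.png',s['img'][...,::-1]);i=view(s,np.array((120,160,270,245)),5);j=view(t,np.array((350,165,470,240)),5)
cv2.imwrite('pics/v4.png',np.vstack([cv2.resize(i,(600,340)),cv2.resize(j,(600,375))])[:600])
E
python3 m5.py
```

```text
top block uv [397.08587638 206.59453571]
blk mask 226 393 196 403 219 397.79646017699116 206.76548672566372
pred rect [391.31590939 194.47073683] [403.03706931 218.30283162]
flange+body (array([ 0.51283523, -0.17343119,  0.0218421 ]), np.float64(0.9134377884783313))
block [391.5 196.  402.8 221.4] 0.66
handle_grip [438.3 199.3 466.  211.1] 0.61
fixed_jaw [373.4 199.7 393.4 215.1] 0.62
fixed_jaw [371.3 190.2 464.1 224.4] 0.54
sc block uv [214.44669827 193.80117771]
blk mask 347 205 179 222 209 212.87031700288185 193.52161383285303
pred rect [204.52080901 178.36788392] [223.92166911 209.40613589]
flange+body (array([ 0.51538626, -0.17313394,  0.01668924]), np.float64(0.8383714513458826))
block [206.4 178.8 224.3 208.8] 0.58
jaw_pad [195.7 186.  202.4 205.7] 0.7
handle_grip [132.2 200.2 166.8 211.1] 0.54
fixed_jaw [219.  183.3 243.4 209.9] 0.75
fixed_jaw [136.2 184.6 248.4 235.5] 0.54
```

```bash
python3 - <<'E'
from ov import *
t=cap('top');s=cap('scene')
V={'top':(.512,-.1745,.022),'sc':(.5153,-.1731,.02)}
for n,p,w in(('top',t,(434,196,470,216)),('sc',s,(128,196,168,216))):
    g=p['img'].astype(int).sum(2)[w[1]:w[3],w[0]:w[2]]; bg=np.median(g)
    k=g.copy(); m=k<(260 if n=='top' else 200)
    ys,xs=np.where(m);print(n,bg,len(xs),cv2.minAreaRect(np.stack([xs+w[0],ys+w[1]],1).astype(np.float32)))
    # row profile of darkness in middle columns
    mid=(g.shape[1]//2); print(np.round(g[:,mid-5:mid+5].mean(1)).astype(int))
    for d in(130,140,150,160,170,180,190,200):
        th=np.radians(d);e=[np.round(proj(p,place(np.array([[.036*np.sin(th),yy,.078+.036*np.cos(th)]]),*V[n])[0]),1).tolist() for yy in(-.21,-.14)];print(d,e)
go([.519,-.363,.14],1.2)
E
```

```text
top 416.0 161 ((448.39410400390625, 206.12351989746094), (7.669650554656982, 27.457345962524414), 85.60128784179688)
[428 435 429 418 421 419 362 237 161 162 167 159 154 222 351 428 437 429
 420 422]
130 [[464.2, 198.5], [439.4, 198.4]]
140 [[463.7, 200.2], [438.9, 200.1]]
150 [[463.3, 202.0], [438.6, 202.0]]
160 [[463.0, 204.1], [438.3, 204.0]]
170 [[462.8, 206.2], [438.2, 206.1]]
180 [[462.8, 208.4], [438.2, 208.3]]
190 [[462.9, 210.6], [438.3, 210.5]]
200 [[463.1, 212.7], [438.5, 212.6]]
sc 221.0 242 ((150.0, 207.0), (8.0, 30.0), 90.0)
[221 212 212 213 215 217 281 192 153 158 157 149 143 135 129 232 321 340
 349 350]
130 [[130.2, 207.6], [160.1, 208.4]]
140 [[131.4, 207.9], [161.1, 208.8]]
150 [[132.5, 207.8], [162.1, 208.7]]
160 [[133.7, 207.2], [163.1, 208.1]]
170 [[134.8, 206.2], [164.1, 207.0]]
180 [[135.8, 204.8], [165.0, 205.6]]
190 [[136.7, 203.0], [165.7, 203.8]]
200 [[137.5, 200.9], [166.4, 201.7]]
xyz [-17.33   9.99   7.36] turn [ 0.  -0.   0.1] pos [ 0.4153 -0.192   0.2136]
```

Call:
{"op": "jog_arm", "data": {"deltas": [{"xyz": [-5.5, 3.5, 0], "turn": [0, 0, 0], "grip": 0.14}, {"xyz": [-11, 7, 0], "turn": [0, 0, 0], "grip": 0.14}, {"xyz": [-17.3, 10.8, 2], "turn": [0, 0, 0], "grip": 0.14}, {"xyz": [-17.3, 10.8, 6], "turn": [0, 0, 0], "grip": 0.14}, {"xyz": [-17.3, 10.8, 8.4], "turn": [0, 0, 0], "grip": 0.14}, {"xyz": [-17.3, 10.8, 8.4], "turn": [0, 0, 0], "grip": 0.14}, {"xyz": [-17.3, 10.8, 8.4], "turn": [0, 0, 0], "grip": 0.14}], "force": 15}}

```text
time_s: 17.12
position: [0.5276, -0.3625, 0.1308]
tcp_rot: [[-0.023, 1.0, 0.002], [1.0, 0.023, -0.0], [-0.0, 0.002, -1.0]]
wrist_force: [0.8, -0.3, -0.4]
grip_width: 0.57
gripper_force: 0.0
```

```bash
python3 - <<'E'
from ov import *
go([.5265,-.363,.024],1.2);print(robot.observe()['grip_width'],np.round(robot.observe()['joints'],2))
s=cap('scene')
for g in(.036,.0484,.054): print(g,[np.round(proj(s,place(np.array([[x,-g,z]]),.5153,-.1731,.02)[0]),1).tolist() for x,z in((.022,.098),(.022,.06),(-.022,.098))])
t=cap('top');print([ (n,r['extent'],round(r['p'],2)) for n,p in(('s',s),('t',t)) for r in robot.spot_in(p,'jaw_pad')])
E
```

```text
xyz [-0.04 -0.13 10.68] turn [0.1 0.  0.1] pos [ 0.5276 -0.3625  0.1308]
0.5703303504139229 [ 0.82  0.89 -0.56  1.6   0.59  0.83  0.04]
0.036 [[202.6, 192.8], [205.2, 206.4], [207.4, 181.6]]
0.0484 [[197.1, 192.7], [199.8, 206.3], [202.1, 181.4]]
0.054 [[194.6, 192.6], [197.4, 206.2], [199.7, 181.4]]
[('s', [195.1, 183.4, 201.9, 204.8], 0.63), ('t', [408.9, 200.7, 413.2, 213.9], 0.64)]
```

Call:
{"op": "jog_arm", "data": {"deltas": [{"xyz": [0, -0.1, 4], "turn": [0, 0, 0], "grip": 0.14}, {"xyz": [0, -0.1, 8], "turn": [0, 0, 0], "grip": 0.14}, {"xyz": [0, -0.1, 10.7], "turn": [0, 0, 0], "grip": 0.14}, {"xyz": [0, -0.1, 10.7], "turn": [0, 0, 0], "grip": 0.14}, {"xyz": [0, -0.1, 10.7], "turn": [0, 0, 0], "grip": -1}, {"xyz": [0, -0.1, 10.7], "turn": [0, 0, 0], "grip": -1}, {"xyz": [0, -0.1, 10.7], "turn": [0, 0, 0], "grip": -1}, {"xyz": [0, -0.1, 10.7], "turn": [0, 0, 0], "grip": -1}, {"xyz": [0, -0.1, 10.7], "turn": [0, 0, 0], "grip": -1}], "force": 15}}

```text
time_s: 18.45
position: [0.5257, -0.363, 0.0233]
tcp_rot: [[-0.022, 1.0, -0.0], [1.0, 0.022, -0.001], [-0.001, -0.0, -1.0]]
wrist_force: [-2.8, 0.2, 4.5]
grip_width: 0.217
gripper_force: 14.5
```

Call:
{"op": "jog_arm", "data": {"deltas": [{"xyz": [0, -0.7, 0.1], "turn": [0, 0, 0], "grip": -1}, {"xyz": [0, -1.4, 0.0], "turn": [0, 0, 0], "grip": -1}, {"xyz": [0, -2.8, -0.6], "turn": [0, 0, 0], "grip": -1}, {"xyz": [0, -3.9, -1.7], "turn": [0, 0, 0], "grip": -1}, {"xyz": [0, -4.35, -3.5], "turn": [0, 0, 0], "grip": -1}, {"xyz": [0, -4.35, -3.5], "turn": [0, 0, 0], "grip": -1}], "force": 15}}

```text
time_s: 19.2
position: [0.4844, -0.3641, 0.0591]
tcp_rot: [[-0.022, 1.0, 0.005], [1.0, 0.022, -0.001], [-0.001, 0.005, -1.0]]
wrist_force: [5.1, -1.7, 1.9]
grip_width: 0.214
gripper_force: 14.7
```

```bash
cat > c.py <<'E'
from ov import *
o=robot.observe();P=np.array(o['position']);print(P,np.round(o['wrist_force'],1),o['grip_width'])
t=cap('top');s=cap('scene')
for n,p in(('sc',s),('top',t)):
    for q in('handle_grip','jaw_pad','block'):
        for r in robot.spot_in(p,q):
            e=np.array(r['extent']);
            if (120<e[0]<245 and e[2]<250) if n=='sc' else (370<e[0]<470): print(n,q,e,round(r['p'],2))
E
python3 c.py
```

```text
[ 0.48444154 -0.36406732  0.05905971] [ 5.1 -1.7  1.9] 0.21397833123276155
sc handle_grip [148.3 178.1 167.2 189.7] 0.42
sc jaw_pad [197.  185.2 203.8 203. ] 0.57
sc block [206.4 180.5 223.1 207.2] 0.85
top jaw_pad [409.2 200.8 411.1 216.2] 0.55
top block [409.4 199.6 410.3 216.6] 0.63
```

Call:
{"op": "jog_arm", "data": {"deltas": [{"xyz": [0, 0.6, -1.8], "turn": [0, 0, 0], "grip": -1}, {"xyz": [0, 1.95, -3.1], "turn": [0, 0, 0], "grip": -1}, {"xyz": [0, 3.75, -3.6], "turn": [0, 0, 0], "grip": -1}, {"xyz": [0, 5.55, -3.1], "turn": [0, 0, 0], "grip": -1}, {"xyz": [0, 6.9, -1.8], "turn": [0, 0, 0], "grip": -1}, {"xyz": [0, 7.35, 0], "turn": [0, 0, 0], "grip": -1}, {"xyz": [0, 7.35, 0], "turn": [0, 0, 0], "grip": -1}]}}

```text
time_s: 20.48
position: [0.5562, -0.3625, 0.0554]
tcp_rot: [[-0.022, 1.0, 0.001], [1.0, 0.022, 0.0], [0.0, 0.001, -1.0]]
wrist_force: [6.0, -2.8, -5.8]
grip_width: 0.214
gripper_force: 15.3
```

```bash
python3 c.py
```

```text
[ 0.55623537 -0.36245812  0.05538787] [ 6.  -2.8 -5.8] 0.2143405386011482
sc handle_grip [136.7 198.8 159.2 208.5] 0.52
sc jaw_pad [201.3 183.3 205.7 205.3] 0.67
sc block [208.3 179.2 222.6 207.6] 0.59
top handle_grip [439.4 187.4 458.9 199.7] 0.42
top block [375.4 193.4 457.2 226. ] 0.74
```

Call:
{"op": "jog_arm", "data": {"deltas": [{"xyz": [0, -0.4, 1.8], "turn": [0, 0, 0], "grip": -1}, {"xyz": [0, -1.7, 3.1], "turn": [0, 0, 0], "grip": -1}, {"xyz": [0, -3.5, 3.6], "turn": [0, 0, 0], "grip": -1}, {"xyz": [0, -5.3, 3.1], "turn": [0, 0, 0], "grip": -1}, {"xyz": [0, -6.6, 1.8], "turn": [0, 0, 0], "grip": -1}, {"xyz": [0, -7.1, 0], "turn": [0, 0, 0], "grip": -1}, {"xyz": [0, -6.6, -1.8], "turn": [0, 0, 0], "grip": -1}, {"xyz": [0, -5.3, -3.1], "turn": [0, 0, 0], "grip": -1}, {"xyz": [0, -3.5, -3.6], "turn": [0, 0, 0], "grip": -1}, {"xyz": [0, -1.7, -3.1], "turn": [0, 0, 0], "grip": -1}, {"xyz": [0, -0.4, -1.8], "turn": [0, 0, 0], "grip": -1}, {"xyz": [0, 0.1, 0], "turn": [0, 0, 0], "grip": -1}]}}

```text
time_s: 22.38
position: [0.5569, -0.3624, 0.0564]
tcp_rot: [[-0.022, 1.0, 0.0], [1.0, 0.022, -0.001], [-0.001, 0.0, -1.0]]
wrist_force: [0.1, -1.8, 3.5]
grip_width: 0.207
gripper_force: 14.6
```

```bash
python3 c.py
```

```text
[ 0.5568567  -0.36235574  0.05642356] [ 0.1 -1.8  3.5] 0.20694192208558887
sc handle_grip [133.6 198.  156.8 207.9] 0.44
sc block [208.  183.9 223.1 208.8] 0.79
sc block [137.1 195.4 159.8 205.9] 0.54
top block [394.  198.1 405.5 220.6] 0.49
```

Call:
{"op": "jog_arm", "data": {"deltas": [{"xyz": [0, -0.5, 1.8], "turn": [0, 0, 0], "grip": -1}, {"xyz": [0, -1.8, 3.1], "turn": [0, 0, 0], "grip": -1}, {"xyz": [0, -3.6, 3.6], "turn": [0, 0, 0], "grip": -1}, {"xyz": [0, -5.1, 3.25], "turn": [0, 0, 0], "grip": -1}, {"xyz": [0, -6.4, 2.3], "turn": [0, 0, 0], "grip": -1}, {"xyz": [0, -6.4, 2.3], "turn": [0, 0, 0], "grip": -1}, {"xyz": [0, -6.4, 2.3], "turn": [0, 0, 0], "grip": -1}]}}

```text
time_s: 23.65
position: [0.492, -0.3639, 0.0339]
tcp_rot: [[-0.022, 1.0, -0.001], [1.0, 0.022, -0.0], [-0.0, -0.001, -1.0]]
wrist_force: [2.8, -3.3, 3.1]
grip_width: 0.206
gripper_force: 14.5
```

```bash
python3 c.py
```

```text
[ 0.49202462 -0.36393138  0.03386346] [ 2.8 -3.3  3.1] 0.2063251746627571
sc handle_grip [147.7 187.9 162.8 199.5] 0.48
sc block [211.4 179.8 224.8 208.9] 0.63
top block [390.4 197.3 402.8 220.7] 0.47
```

Call:
{"op": "jog_arm", "data": {"deltas": [{"xyz": [0, -0.4, -0.65], "turn": [0, 0, 0], "grip": -1}, {"xyz": [0, -0.7, -1.4], "turn": [0, 0, 0], "grip": -1}, {"xyz": [0, -0.7, -1.4], "turn": [0, 0, 0], "grip": -1}, {"xyz": [0, -0.7, -1.4], "turn": [0, 0, 0], "grip": -1}]}}

```text
time_s: 24.55
position: [0.4853, -0.3641, 0.0483]
tcp_rot: [[-0.022, 1.0, -0.001], [1.0, 0.022, -0.0], [-0.0, -0.001, -1.0]]
wrist_force: [2.7, -5.4, -0.6]
grip_width: 0.204
gripper_force: 14.8
```

Call:
{"op": "jog_arm", "data": {"deltas": [{"xyz": [0, 0, 0], "turn": [0, 0, 0], "grip": 0.14}, {"xyz": [0, 0, 0], "turn": [0, 0, 0], "grip": 0.14}, {"xyz": [0, 0, 0], "turn": [0, 0, 0], "grip": 0.14}, {"xyz": [0, 0, -3], "turn": [0, 0, 0], "grip": 0.14}, {"xyz": [0, 0, -8], "turn": [0, 0, 0], "grip": 0.14}, {"xyz": [0, 0, -14], "turn": [0, 0, 0], "grip": 0.14}, {"xyz": [-6, -5, -16], "turn": [0, 0, 0], "grip": 0.14}, {"xyz": [-10, -5, -16], "turn": [0, 0, 0], "grip": 0.14}, {"xyz": [-10, -5, -16], "turn": [0, 0, 0], "grip": 0.14}]}}

```text
time_s: 25.68
position: [0.4346, -0.4702, 0.2084]
tcp_rot: [[-0.013, 1.0, -0.002], [1.0, 0.013, -0.003], [-0.003, -0.002, -1.0]]
wrist_force: [-1.0, 1.1, -0.6]
grip_width: 0.568
gripper_force: 0.0
```

```bash
python3 c.py; sed -i 's/^VM/VM/' m5.py; python3 m5.py; python3 - <<'E'
from ov import *
p=cap('scene')
for d in(240,250,260,270): 
    th=np.radians(d);print(d,[np.round(proj(p,place(np.array([[.036*np.sin(th),yy,.078+.036*np.cos(th)]]),.5165,-.1731,.02)[0]),1).tolist() for yy in(-.21,-.14)])
E
```

```text
[ 0.43462578 -0.47016771  0.20841134] [-1.   1.1 -0.6] 0.5680052555387345
sc handle_grip [139.  181.8 167.1 194.3] 0.64
sc block [209.6 179.5 224.2 208.5] 0.93
top handle_grip [441.8 215.8 471.1 224. ] 0.62
top block [390.2 195.6 402.  219.9] 0.47
top block uv [397.08587638 206.59453571]
blk mask 220 391 196 401 219 396.6318181818182 207.44545454545454
pred rect [391.31590939 194.47073683] [403.03706931 218.30283162]
flange+body (array([ 0.51390752, -0.173361  ,  0.02528338]), np.float64(0.9685178306092125))
block [390.1 196.8 404.3 220.7] 0.8
block [437.6 203.4 470.  225.3] 0.28
handle_grip [441.8 214.  470.4 223.5] 0.43
fixed_jaw [375.8 195.2 391.5 216. ] 0.64
fixed_jaw [388.8 195.  402.6 219.8] 0.44
sc block uv [214.44669827 193.80117771]
blk mask 335 208 179 224 209 215.28059701492538 193.84477611940298
pred rect [204.52080901 178.36788392] [223.92166911 209.40613589]
flange+body (array([ 0.51479949, -0.17301868,  0.01508956]), np.float64(0.862822722121311))
block [208.3 181.1 228.2 208.6] 0.88
handle_grip [141.1 182.7 247.4 234.2] 0.67
fixed_jaw [218.1 183.  242.8 206.9] 0.78
240 [[138.6, 191.1], [167.4, 191.8]]
250 [[138.4, 188.5], [167.3, 189.2]]
260 [[138.1, 186.0], [167.0, 186.7]]
270 [[137.6, 183.7], [166.5, 184.4]]
```

View pics/v4.png

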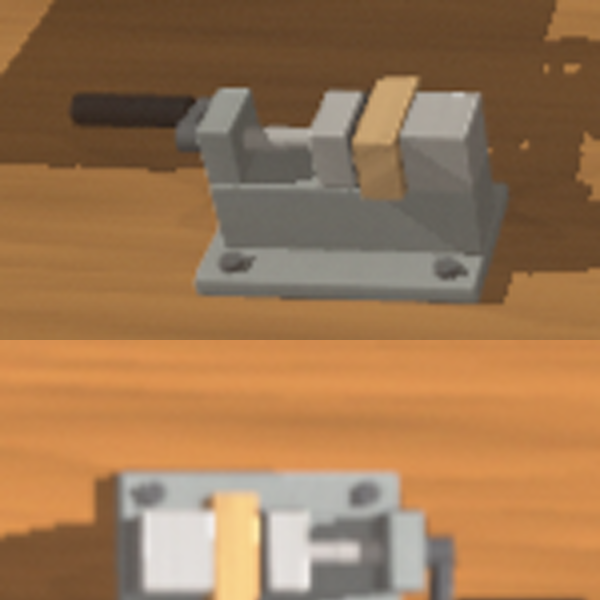

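The picture shows the block clamped between the pad and the fixed jaw. It sticks out about 10 mm at the end that shows, and its centre is level with the jaw's centre. Hand in.

```bash
python3 -c "
from bench import robot
print(robot.close_job())"
```

```text
the job is handed in; nothing more can be done
None
```

I stood the pine block on the bench, took it again by its ends and clamped it in the vise, and handed the job in. Judging by the crank angle, the jaws hold it at about 2 mm of pad give (around 35 N). I didn't touch the stub or the angle.

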